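# Bring the chocolate ball round to the mug on its dish

### The arm

A 6-joint arm with a two-finger parallel gripper is mounted at the origin on the work surface. World frame = base frame: x ahead of the robot, y to its left, z up, the work surface at z = 0. Lengths are in m, angles in rad, forces in N, time in s.
With the tool pointing down it reaches from about 0.325 to 0.9 m from the base axis. Payload 3.5 kg.
Tool frame: the origin (TCP) lies on the centre line of the jaws, within the pads' length; the fingertips stand 14 mm ahead of it and the grasp point (between the pads) lies 5 mm behind it; z points along the fingers, y is the line along which they close (so a half turn about z gives the same grasp; the last joint's range is limited). The gripper opens to 85 mm and grips with 20 to 120 N. Pads are 22 mm wide; open, the fingers measure 114 mm over their backs; the gripper's body (76 mm by 85 mm) begins 54 mm behind the grasp point. The pads swing forward as they close: fully open they stand 13 mm farther back than shut.
Start: joints at [1.14, 0.276, -0.026, 1.268, 0, 1.467], TCP at [0.201, 0.592, 0.245] pointing down, gripper open.
Joint ranges: [-3.12, 3.12], [-0.85, 1.88], [-1.08, 1.24], [-1.95, 2.15], [-1.57, 1.53], [-3.14, 3.14]. Speed limits (rad/s): [2.57, 2.57, 3.14, 3.14, 3.14, 3.14].

### API

Orientations are given as a unit quaternion [x, y, z, w].
In Python, from cell import telemetry, cams, workorder gives the robot as it stands.
- The arm moves only by the shell command python3 -m handwheel 'ROWS' [FORCE]. ROWS is JSON, a list of rows, each an object of numbers: "jaw": the finger opening in m, from 0 to 0.0854; "dx", "dy", "dz": the shift along the tool's x, y, z in m; "ax", "ay", "az": the turn, a rotation vector about the tool's x, y, z in degrees. A call has 1 to 10 rows; each row is the pose to reach, as a shift and turn from the pose commanded when the call began, along the tool's axes at that moment; what a row does not reach only later rows make up. A row lasts 1/12 s, in which the tool goes at most 41.7 mm and 7.16 degrees, less where a joint would pass 70% of its speed; a pose out of reach is approached as far as the arm can. A call with a gripper value outside its range is refused whole. The fingers move at their own pace and stop on an object; FORCE is the grip in N (left out, the last holds). Time passes only in rows, so rows that repeat a pose let the fingers close. It gives the time, the measured TCP pose, the force, the opening and the grip force at its end, in the units of the state.
- telemetry.state(): the state, without advancing time (a new reading comes with each control period).
- cams.camera(name): name is "side" or "top" or "wrist"; returns a dict with "pixels" (420x560x3 uint8, red, green, blue), "K" (3x3 intrinsics, pixels), "extrinsics" (4x4, takes a point from world to camera coordinates). Camera axes: x right, y down, z forward; pixel columns grow to the right and rows downward; lengths in m; the calibration is good to about 2 mm. A picture is of the moment at which its call begins. There is no depth.
- workorder.sign_off(): hands the job in; it is judged then, once.
The state is a dict: "time_s": time; "joint_positions": joint angles; "joint_vel": joint speeds; "joint_torque": joint torques, N m; "ee_pos": TCP position; "orientation": TCP orientation; "ft_force": force on the tool from outside, world axes, zero at the start; "moment": the same for the moment, N m; "width": finger opening in m; "grip_force": force on a finger pad.
Only numpy, scipy, OpenCV 4.12 (cv2) and the standard library are available. Lean on these libraries where they do the work, as an engineer would, in place of code of your own. Each camera call takes 0.05 s, during which the arm holds its last target. There are 200 camera calls.

### The job

Take the wooden dish by its stick handle, lift it straight up off the counter with the chocolate ball lying loose in it, then, in the air, turn it a quarter turn towards the mug so that its pouring lip faces the mug. Keep the dish level and move smoothly so that the ball stays in the middle; do not touch the ball and do not disturb anything else on the counter. Finish while holding the dish by its handle, still and level, the lip a little higher than the mug's rim and about an inch short of it, not over the mug and not touching it, ready to roll the ball in once the milk is poured.

Things in the scene. Friction and masses are not known exactly. Their poses are not given: they have to be found in the camera images.
- dish: Round wooden dish, 131 mm across, 30 mm high, 0.14-0.21 kg, hollowed to a bowl shape (radius of curvature 96 mm, floor 8 mm thick in the middle), foot 88 mm across; a straight level stick handle on one side, a small pouring lip across from it. Origin: centre of the underside; x points to the lip (handle along -x), z up. At the start it stands on the counter, handle roughly towards the robot.
- dish_grip (a point): Where to hold the dish: middle of the handle, 110 mm from the dish's centre, 24 mm above the underside. The handle is a bar 22 mm wide (y) and 16 mm thick (z from 16 to 32 mm), free from 66 to 176 mm from the centre.
- dish_lip (a point): Outermost point of the pouring lip, top edge: 74 mm from the dish's centre along its x, 30.5 mm above the underside.
- dish_mid (a point): Centre of the ball when it lies exactly in the middle of the dish: on the dish's axis, 32 mm above the underside.
- ball_center (a point): Centre of the loose chocolate ball, 48 mm in diameter, 0.03 to 0.065 kg, lying in the middle of the dish at the start. It rolls if the dish is tipped or jerked.
- mug: Grey stoneware mug, 95 mm high, 84 mm across at the rim, with an ear handle on one side reaching some 30 mm further, standing upright to the left or to the right of the dish, about 0.3 m from it. Origin: centre of its underside.
- counter_mid (a point): A fixed point on the white counter top (height 0), 0.6 m straight ahead of the robot. Its x axis points straight away from the robot, its y axis runs along the counter to the robot's left.
- jug: Glass milk jug, 150 mm high, 104 mm across the belly, with a loop handle; it stands on the other side of the dish from the mug. Leave it alone. Origin: centre of its underside.
- bowls: Two nested melamine bowls, 152 mm across, 82 mm high, beyond the dish. Leave alone. Origin: centre of the underside.
- reamer: Wooden citrus reamer, 150 mm long, 52 mm thick at its ridged head, lying beyond the dish. Leave alone. Origin: on the counter under its middle.
- spoon: Steel spoon, 150 mm long, lying nearer the robot than the dish, to the left. Leave alone. Origin: under its middle.
- sugar_jar: Glass jar with aluminium cap, 88 mm across, 125 mm high, far left. Leave alone. Origin: centre of its underside.
Mind the look-alikes: they are no part of the job. What is shaped like the part that bears ball_center but blue is not meant.

How it is judged:
On the way, in this order (a step that is already met when the one before it is completed fails the run):
1. the dish is lifted by its handle, level, clear of the counter, the ball in the middle, before it is turned (height (world z) of dish above 0.04 m and contact force between dish and the fingers above 0.5 N and x of the grasp point in the frame of dish below -0.06 m and angle between dish's own z axis and vertical below 0.2 rad and distance between ball_center and dish_mid below 0.03 m and angle between the x axis of dish and the x axis of counter_mid, either way round below 0.8 rad), for 0.1 s.
2. the dish is turned about a quarter turn in the air, its lip on the mug's side, the ball in the middle (height (world z) of dish above 0.04 m and contact force between dish and the fingers above 0.5 N and angle between the x axis of dish and the x axis of counter_mid, either way round above 1 rad and x of mug in the frame of dish above 0.05 m and distance between ball_center and dish_mid below 0.03 m), for 0.2 s.
At the end, for the whole second after the job is handed in: Dish held by its handle, still, 6 cm up or more, level within 7 deg, across the counter within 33 deg, ball within 16 mm of the middle; lip tip 97-190 mm high, 2-63 mm outside the mug's rim, mug's axis within 35 mm of the handle-lip line; mug untouched, upright, within 15 mm of its place (contact force between dish and the fingers above 0.5 N and x of the grasp point in the frame of dish between -0.18 and -0.06 m and height (world z) of dish above 0.06 m and height (world z) of dish_lip between 0.097 and 0.19 m and angle between dish's own z axis and vertical below 0.12 rad and linear speed of dish below 0.03 m/s and angular speed of dish below 0.2 rad/s and distance between ball_center and dish_mid below 0.016 m and linear speed of ball below 0.04 m/s and angle between the x axis of dish and the x axis of counter_mid, either way round above 1 rad and x of mug in the frame of dish above 0.1 m and y of mug in the frame of dish between -0.035 and 0.035 m and horizontal distance between dish_lip and mug between 0.044 and 0.105 m and contact force between dish and mug below 0.1 N and distance of mug from where it was at the start of the episode below 0.015 m and angle between mug's own z axis and vertical below 0.1 rad); the arm keeps its last pose, push and grip.
It fails at once if the ball rolls up the side of the dish or out of it (35 mm from the middle) (distance between ball_center and dish_mid above 0.035 m).
It fails at once if the dish is tipped more than 14 degrees (angle between dish's own z axis and vertical above 0.25 rad).
It fails at once if the robot touches the ball (contact force between ball and the fingers above 0.2 N or contact force between ball and the arm above 0.2 N).
It fails at once if something else on the counter is pushed (20 mm) (distance of any of mug, jug, bowls, reamer, spoon, sugar_jar from where it was at the start of the episode above 0.02 m).
It also fails if it takes over 45 s, if anything falls off the work surface, if the arm or the gripper's body presses on something with over 40 N, if the wrist force passes 120 N, or if a joint passes its speed limit or range.

## Working session

There is one attempt and no reset: what is moved stays moved. The work goes in short steps, Python scripts to look and compute and a shell command to move; the robot and the scene stay as the last step left them, time stands still between calls to the robot, and variables do not carry over. Pictures are saved under pics/ and viewed, at most 10 in all, crops included, and the job is handed in when it is done.

```bash
mkdir -p pics; ls
python3 - <<'E'
from cell import telemetry,cams
import cv2,numpy as np
print(telemetry.state())
for n in ("top","side"):
    c=cams.camera(n); cv2.imwrite(f"pics/{n}0.png",c["pixels"][:,:,::-1]); np.savez(f"pics/{n}0.npz",**c)
    print(n,np.round(c["K"],1).tolist(),np.round(c["extrinsics"],4).tolist())
E
```

```text
pics
{'time_s': 0.0, 'joint_positions': array([ 1.13961329e+00,  2.77123619e-01, -2.79163118e-02,  1.26796365e+00,
        1.99596581e-05,  1.46739362e+00]), 'joint_vel': array([-0.00029122,  0.00027569, -0.00024314, -0.00086811,  0.00048697,
       -0.00040562]), 'joint_torque': array([-1.09504741e-03, -4.45512414e+01,  2.95200133e+01,  1.64241751e-02,
       -1.52016141e-04, -2.43975592e-06]), 'ee_pos': array([0.20090473, 0.59103791, 0.24414877]), 'orientation': array([ 1.63157376e-01,  9.86599439e-01, -1.06179856e-03, -3.01116368e-04]), 'ft_force': array([ 0.27632591, -0.34404537,  0.32397826]), 'moment': array([0.02527714, 0.01124001, 0.03239746]), 'grip_force': 0.0, 'width': 0.08539161696410835}
top [[464.3, 0.0, 282.8], [0.0, 464.3, 210.2], [0.0, 0.0, 1.0]] [[0.0196, -0.9995, 0.0263, 0.0546], [-0.9993, -0.0204, -0.0311, 0.567], [0.0316, -0.0257, -0.9992, 1.0096], [0.0, 0.0, 0.0, 1.0]]
side [[514.8, 0.0, 284.1], [0.0, 514.8, 211.9], [0.0, 0.0, 1.0]] [[0.9304, -0.3661, 0.0175, -0.5201], [-0.2676, -0.7112, -0.65, 0.2349], [0.2504, 0.6001, -0.7597, 1.2234], [0.0, 0.0, 0.0, 1.0]]
```

View pics/top0.png

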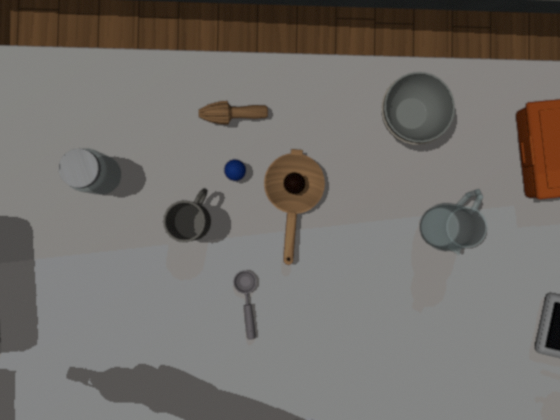

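View pics/side0.png

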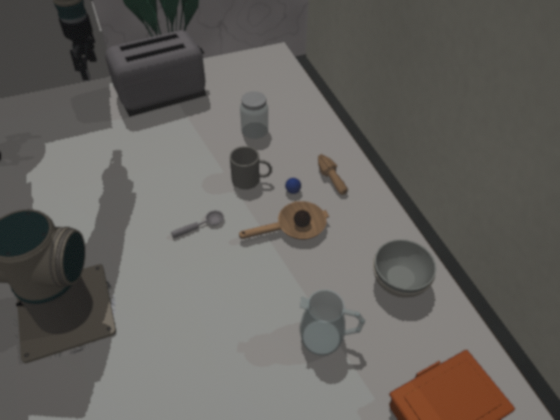

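The top view shows the dish with its brown ball at (294,183), and its handle running down to (289,261). The mug is to the left at (187,221), with its ear at the upper right (203,195). The blue look-alike ball is at (235,170), the spoon at (246,305) and the jug at (452,228). The side view agrees: the handle tip is at (243,235) and the mug at (246,167).

```bash
cat > h.py <<'E'
import numpy as np,cv2
def ray(c,u,v,z):
    R=c["extrinsics"][:3,:3];t=c["extrinsics"][:3,3];o=-R.T@t
    d=R.T@np.linalg.inv(c["K"])@np.array([u,v,1.]); return o+d*(z-o[2])/d[2]
def proj(c,p):
    q=c["extrinsics"][:3,:3]@np.asarray(p)+c["extrinsics"][:3,3]; q=c["K"]@q; return q[:2]/q[2]
def big(m,box):
    k=np.zeros_like(m);x0,y0,x1,y1=box;k[y0:y1,x0:x1]=m[y0:y1,x0:x1]
    cs,_=cv2.findContours(k,cv2.RETR_EXTERNAL,cv2.CHAIN_APPROX_NONE); return max(cs,key=cv2.contourArea)
E
python3 - <<'E'
from h import *
t=np.load("pics/top0.npz");s=np.load("pics/side0.npz")
hsv=cv2.cvtColor(t["pixels"],cv2.COLOR_RGB2HSV); print(hsv[185,275],hsv[240,290],hsv[221,187],hsv[240,250],hsv[205,187])
wood=cv2.inRange(hsv,(5,90,50),(25,255,255))
c=big(wood,(250,130,340,280)); P=c[:,0,:].astype(float)
# dish disc: points in upper part, fit circle by minEnclosing of rim-level points
W=np.array([ray(t,u,v,.028) for u,v in P])[:,:2]
from scipy.optimize import least_squares
c0=ray(t,294,184,.028)[:2]
r=np.linalg.norm(W-c0,axis=1); S=W[(r>.055)&(r<.072)]
f=least_squares(lambda q:np.hypot(*(S-q[:2]).T)-q[2],[*c0,.065],loss="soft_l1",f_scale=.001).x
print("dish c,r",f)
r=np.linalg.norm(W-f[:2],axis=1); H=W[(r>.085)]
vx,vy,x,y=cv2.fitLine(H.astype(np.float32),cv2.DIST_L2,0,.01,.01).ravel()
print("handle line",vx,vy,x,y,"max r",r.max(),"tip",W[r.argmax()],"line off centre",np.cross([vx,vy],f[:2]-[x,y]))
dk=cv2.inRange(hsv,(0,0,0),(180,255,75)); m=big(dk,(155,180,222,250))
print("mug cnt bbox",cv2.boundingRect(m))
print("Mug px fit",cv2.fitEllipse(m))
dkp=cv2.morphologyEx(dk,cv2.MORPH_OPEN,np.ones((15,15)));m=big(dkp,(150,180,225,255));(u,v),rr=cv2.minEnclosingCircle(m);print(u,v,rr,ray(t,u,v,.095),rr/464*.91)
# ball
hs=cv2.inRange(hsv,(100,120,30),(130,255,255));b=big(hs,(215,150,255,190));(u,v),rr=cv2.minEnclosingCircle(b);print("blue",ray(t,u,v,.024))
print("ball brown",ray(t,294,183,.032), "spoon",ray(t,246,282,0.01),ray(t,250,338,0.005))
for n,p in(("dish",(*f[:2],.03)),("mug",(*ray(t,187,221,.095)[:2],.095))): print(n,"in side",proj(s,p))
big2=cv2.resize(t["pixels"][120:290,140:360],None,fx=3.5,fy=3.5,interpolation=cv2.INTER_CUBIC); cv2.imwrite("pics/crop1.png",cv2.convertScaleAbs(big2[:,:,::-1],alpha=1.6))
E
```

```text
[ 14 121  97] [ 16 116 128] [23 21 49] [ 60   2 134] [20 20 39]
dish c,r [0.6241522  0.04298769 0.06343988]
handle line 0.9980914 -0.06175428 0.49403602 0.05136636 max r 0.17264506953689562 tip [0.45210527 0.05734645] line off centre -0.0003274505377984429
mug cnt bbox (165, 189, 48, 51)
Mug px fit ((189.90420532226562, 218.03814697265625), (42.01883316040039, 52.895931243896484), 48.46337127685547)
183.26190185546875 220.5 19.159446716308594 [0.53839773 0.26602828 0.095     ] 0.0375756390341397
blue [0.65083276 0.17198856 0.024     ]
ball brown [0.62381962 0.04362846 0.032     ] spoon [0.4079724  0.14286353 0.01      ] [0.28620576 0.13175306 0.005     ]
dish in side [301.04035091 218.51404866]
mug in side [243.78034546 156.64809598]<stdin>:15: DeprecationWarning: Arrays of 2-dimensional vectors are deprecated. Use arrays of 3-dimensional vectors instead. (deprecated in NumPy 2.0)
```

View pics/crop1.png

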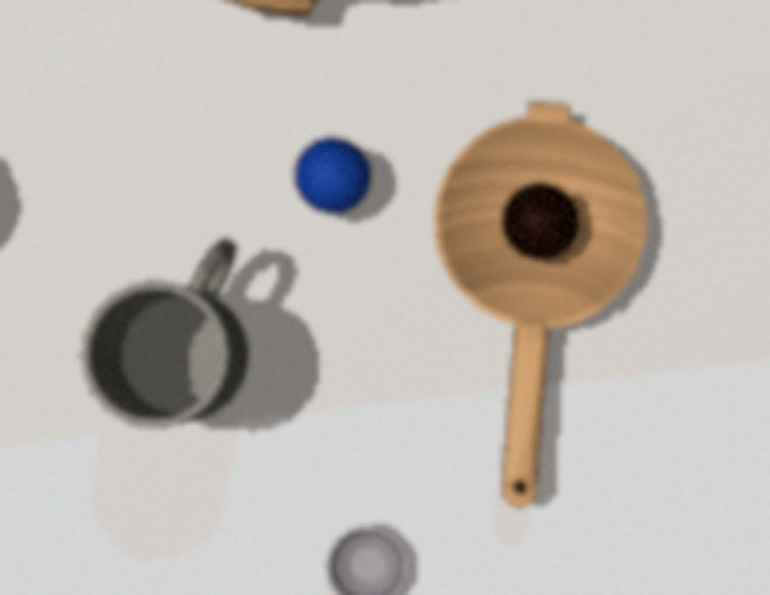

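The crop gives the mug rim centre at about (185,221) in full-picture pixels, with the ear towards the dish's far side. The handle is unobstructed. Dish centre (0.624, 0.043), yaw −3.5° and handle reach 173 mm agree with the given sizes, and so does the 65 mm radius. Next is the move above the handle.

```bash
cat > go.py <<'E'
# usage: go.py x y z yaw_of_toolx_deg : shift and turn in current tool axes
import sys,numpy as np
from scipy.spatial.transform import Rotation as R
from cell import telemetry
def delta(p,yaw):
    s=telemetry.state();q=R.from_quat(s["orientation"])
    a=np.radians(yaw);x=[np.cos(a),np.sin(a),0];z=[0,0,-1]
    T=R.from_matrix(np.array([x,np.cross(z,x),z]).T)
    return q.inv().apply(np.array(p)-s["ee_pos"]),(q.inv()*T).as_rotvec(degrees=True)
if __name__=="__main__":
    v=list(map(float,sys.argv[1:])); d,r=delta(v[:3],v[3]); print(np.round(d*1000,1),np.round(r,2))
E
python3 go.py .5244 .0492 .16 176.46; python3 -c "
from h import *
t=np.load('pics/top0.npz');print(ray(t,185,221,.095),ray(t,205.7,188.6,.07))"
```

```text
[-480.7 -408.7   85. ] [ -0.11  -0.03 -15.24]
[0.5374705  0.26255886 0.095     ] [0.60486924 0.22662213 0.07      ]
```

```bash
python3 -m handwheel '[{"dx":-0.02,"dy":-0.017,"az":-2,"jaw":0.06},{"dx":-0.045,"dy":-0.04,"az":-4,"jaw":0.06},{"dx":-0.075,"dy":-0.065,"az":-6,"jaw":0.06},{"dx":-0.105,"dy":-0.09,"az":-8,"jaw":0.06},{"dx":-0.135,"dy":-0.115,"az":-10,"jaw":0.06},{"dx":-0.165,"dy":-0.14,"az":-12,"jaw":0.06},{"dx":-0.195,"dy":-0.165,"az":-14,"jaw":0.06},{"dx":-0.225,"dy":-0.19,"az":-15.2,"jaw":0.06},{"dx":-0.255,"dy":-0.217,"az":-15.2,"jaw":0.06},{"dx":-0.285,"dy":-0.242,"az":-15.2,"jaw":0.06}]'; python3 go.py .5244 .0492 .16 176.46
```

```text
[-480.7 -408.7   85. ] [ -0.11  -0.03 -15.24]invalid input
```

```bash
python3 -m handwheel '[{"jaw":0.06,"dx":-0.02,"dy":-0.017,"dz":0,"ax":0,"ay":0,"az":-2}]' ; python3 go.py .5244 .0492 .16 176.46
```

```text
time_s: 0.18
ee_pos: [0.2134, 0.5714, 0.2444]
orientation: [0.144, 0.99, 0.001, -0.001]
ft_force: [0.7, 0.5, -0.0]
width: 0.0752
grip_force: 0.0
[-447.1 -412.    83.3] [  0.07  -0.08 -13.02]
```

All keys are needed in each row.

```bash
python3 -m handwheel '[{"jaw":0.06,"dx":-0.028,"dy":-0.026,"dz":0,"ax":0,"ay":0,"az":-2},{"jaw":0.06,"dx":-0.056,"dy":-0.052,"dz":0,"ax":0,"ay":0,"az":-4},{"jaw":0.06,"dx":-0.084,"dy":-0.078,"dz":0,"ax":0,"ay":0,"az":-6},{"jaw":0.06,"dx":-0.112,"dy":-0.104,"dz":0,"ax":0,"ay":0,"az":-8},{"jaw":0.06,"dx":-0.14,"dy":-0.13,"dz":0,"ax":0,"ay":0,"az":-10},{"jaw":0.06,"dx":-0.168,"dy":-0.156,"dz":0,"ax":0,"ay":0,"az":-12},{"jaw":0.06,"dx":-0.196,"dy":-0.182,"dz":0,"ax":0,"ay":0,"az":-13},{"jaw":0.06,"dx":-0.224,"dy":-0.208,"dz":0,"ax":0,"ay":0,"az":-13},{"jaw":0.06,"dx":-0.25,"dy":-0.232,"dz":0,"ax":0,"ay":0,"az":-13},{"jaw":0.06,"dx":-0.27,"dy":-0.25,"dz":0,"ax":0,"ay":0,"az":-13}]' ; python3 go.py .5244 .0492 .16 176.46
```

```text
time_s: 1.02
ee_pos: [0.4015, 0.2494, 0.245]
orientation: [0.034, 0.999, -0.0, -0.0]
ft_force: [0.2, -0.4, -0.7]
width: 0.0597
grip_force: 0.0
[-136.1 -191.4   85.1] [-0.05 -0.02 -0.32]
```

```bash
python3 -m handwheel '[{"jaw":0.06,"dx":-0.02,"dy":-0.027,"dz":0.0,"ax":0,"ay":0,"az":0},{"jaw":0.06,"dx":-0.04,"dy":-0.055,"dz":0,"ax":0,"ay":0,"az":-0.3},{"jaw":0.06,"dx":-0.06,"dy":-0.082,"dz":0.01,"ax":0,"ay":0,"az":-0.3},{"jaw":0.06,"dx":-0.08,"dy":-0.11,"dz":0.025,"ax":0,"ay":0,"az":-0.3},{"jaw":0.06,"dx":-0.1,"dy":-0.138,"dz":0.045,"ax":0,"ay":0,"az":-0.3},{"jaw":0.06,"dx":-0.115,"dy":-0.165,"dz":0.06,"ax":0,"ay":0,"az":-0.3},{"jaw":0.06,"dx":-0.13,"dy":-0.185,"dz":0.075,"ax":0,"ay":0,"az":-0.3},{"jaw":0.06,"dx":-0.136,"dy":-0.191,"dz":0.085,"ax":0,"ay":0,"az":-0.3},{"jaw":0.06,"dx":-0.136,"dy":-0.191,"dz":0.085,"ax":0,"ay":0,"az":-0.3},{"jaw":0.06,"dx":-0.136,"dy":-0.191,"dz":0.085,"ax":0,"ay":0,"az":-0.3}]' ; python3 go.py .5244 .0492 .021 176.46
python3 - <<'E'
from h import *
from cell import cams
w=cams.camera("wrist"); np.savez("pics/w1.npz",**w); cv2.imwrite("pics/w1.png",w["pixels"][:,:,::-1])
for p in [(.5244,.0492,.032),(.6242,.043,.03),(.5244,.0492,.0)]: print(proj(w,p))
E
```

```text
time_s: 1.85
ee_pos: [0.5231, 0.0526, 0.1595]
orientation: [0.031, 1.0, 0.0, -0.001]
ft_force: [0.6, 0.2, 0.6]
width: 0.0599
grip_force: 0.0
[ -1.9  -3.4 138.5] [ 0.03 -0.16  0.03]
[274.00942872 204.87618197]
[274.3505344  315.25722583]
[274.51911776 195.12572547]
```

View pics/w1.png

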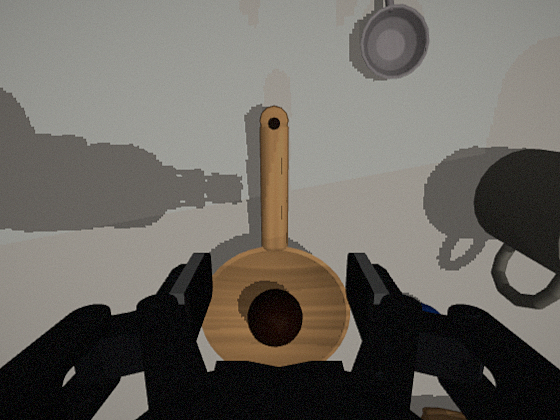

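The wrist view shows the handle vertical at u≈274 (v 110–248) and the ball at (275,317). Both match the predicted points within about 2 px, so I shift 3.4 mm and descend.

```bash
python3 -m handwheel '[{"jaw":0.06,"dx":-0.002,"dy":-0.0034,"dz":0.01,"ax":0,"ay":0,"az":0},{"jaw":0.06,"dx":-0.002,"dy":-0.0034,"dz":0.03,"ax":0,"ay":0,"az":0},{"jaw":0.055,"dx":-0.002,"dy":-0.0034,"dz":0.05,"ax":0,"ay":0,"az":0},{"jaw":0.05,"dx":-0.002,"dy":-0.0034,"dz":0.07,"ax":0,"ay":0,"az":0},{"jaw":0.05,"dx":-0.002,"dy":-0.0034,"dz":0.09,"ax":0,"ay":0,"az":0},{"jaw":0.05,"dx":-0.002,"dy":-0.0034,"dz":0.108,"ax":0,"ay":0,"az":0},{"jaw":0.05,"dx":-0.002,"dy":-0.0034,"dz":0.122,"ax":0,"ay":0,"az":0},{"jaw":0.05,"dx":-0.002,"dy":-0.0034,"dz":0.132,"ax":0,"ay":0,"az":0},{"jaw":0.05,"dx":-0.002,"dy":-0.0034,"dz":0.138,"ax":0,"ay":0,"az":0},{"jaw":0.05,"dx":-0.002,"dy":-0.0034,"dz":0.138,"ax":0,"ay":0,"az":0}]' ; python3 go.py .5244 .0492 .021 176.46
python3 - <<'E'
from h import *
from cell import cams
w=cams.camera("wrist"); np.savez("pics/w2.npz",**w); cv2.imwrite("pics/w2.png",w["pixels"][:,:,::-1])
E
```

```text
time_s: 2.73
ee_pos: [0.525, 0.0494, 0.0215]
orientation: [0.03, 1.0, 0.0, -0.001]
ft_force: [0.1, -0.0, -0.4]
width: 0.0498
grip_force: 0.0
[ 0.6 -0.2  0.5] [-0.   -0.09  0.12]
```

View pics/w2.png

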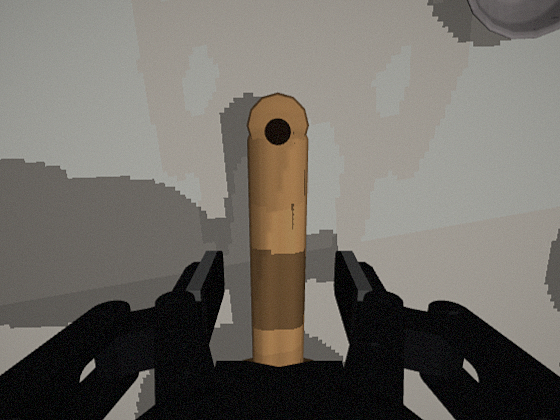

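The handle spans u 249–307 and the fingers sit at 223 and 335, so it is centred to within 1 px. I close gently, then firm up the grip.

```bash
python3 -m handwheel '[{"jaw":0.044,"dx":0,"dy":0,"dz":0,"ax":0,"ay":0,"az":0},{"jaw":0.038,"dx":0,"dy":0,"dz":0,"ax":0,"ay":0,"az":0},{"jaw":0.033,"dx":0,"dy":0,"dz":0,"ax":0,"ay":0,"az":0},{"jaw":0.029,"dx":0,"dy":0,"dz":0,"ax":0,"ay":0,"az":0},{"jaw":0.026,"dx":0,"dy":0,"dz":0,"ax":0,"ay":0,"az":0},{"jaw":0.024,"dx":0,"dy":0,"dz":0,"ax":0,"ay":0,"az":0},{"jaw":0.022,"dx":0,"dy":0,"dz":0,"ax":0,"ay":0,"az":0},{"jaw":0.02,"dx":0,"dy":0,"dz":0,"ax":0,"ay":0,"az":0},{"jaw":0.018,"dx":0,"dy":0,"dz":0,"ax":0,"ay":0,"az":0},{"jaw":0.016,"dx":0,"dy":0,"dz":0,"ax":0,"ay":0,"az":0}]' 30;  python3 -m handwheel '[{"jaw":0.01,"dx":0,"dy":0,"dz":0,"ax":0,"ay":0,"az":0},{"jaw":0.0,"dx":0,"dy":0,"dz":0,"ax":0,"ay":0,"az":0},{"jaw":0,"dx":0,"dy":0,"dz":0,"ax":0,"ay":0,"az":0},{"jaw":0,"dx":0,"dy":0,"dz":0,"ax":0,"ay":0,"az":0},{"jaw":0,"dx":0,"dy":0,"dz":0,"ax":0,"ay":0,"az":0}]' 110
```

```text
time_s: 3.62
ee_pos: [0.526, 0.0488, 0.0225]
orientation: [0.03, 1.0, 0.0, 0.0]
ft_force: [-0.2, 0.1, 3.0]
width: 0.0216
grip_force: 31.4
time_s: 4.03
ee_pos: [0.5259, 0.0488, 0.0225]
orientation: [0.03, 1.0, 0.0, 0.0]
ft_force: [-2.2, 0.8, 5.4]
width: 0.0197
grip_force: 107.6
```

```bash
python3 -m handwheel '[{"jaw":0,"dx":0,"dy":0,"dz":-0.001,"ax":0,"ay":0,"az":0},{"jaw":0,"dx":0,"dy":0,"dz":-0.003,"ax":0,"ay":0,"az":0},{"jaw":0,"dx":0,"dy":0,"dz":-0.006,"ax":0,"ay":0,"az":0},{"jaw":0,"dx":0,"dy":0,"dz":-0.01,"ax":0,"ay":0,"az":0},{"jaw":0,"dx":0,"dy":0,"dz":-0.014,"ax":0,"ay":0,"az":0},{"jaw":0,"dx":0,"dy":0,"dz":-0.018,"ax":0,"ay":0,"az":0},{"jaw":0,"dx":0,"dy":0,"dz":-0.022,"ax":0,"ay":0,"az":0},{"jaw":0,"dx":0,"dy":0,"dz":-0.025,"ax":0,"ay":0,"az":0},{"jaw":0,"dx":0,"dy":0,"dz":-0.027,"ax":0,"ay":0,"az":0},{"jaw":0,"dx":0,"dy":0,"dz":-0.028,"ax":0,"ay":0,"az":0}]'
python3 - <<'E'
from h import *
from cell import cams
c=cams.camera("side"); np.savez("pics/s2.npz",**c)
im=cv2.resize(c["pixels"][140:270,200:370,::-1],None,fx=4,fy=4,interpolation=cv2.INTER_CUBIC)
cv2.imwrite("pics/s2.png",cv2.convertScaleAbs(im,alpha=1.8))
E
```

```text
time_s: 4.87
ee_pos: [0.5262, 0.0488, 0.0508]
orientation: [0.03, 1.0, -0.0, 0.0]
ft_force: [-0.3, -0.2, -2.7]
width: 0.0199
grip_force: 107.8
```

View pics/s2.png

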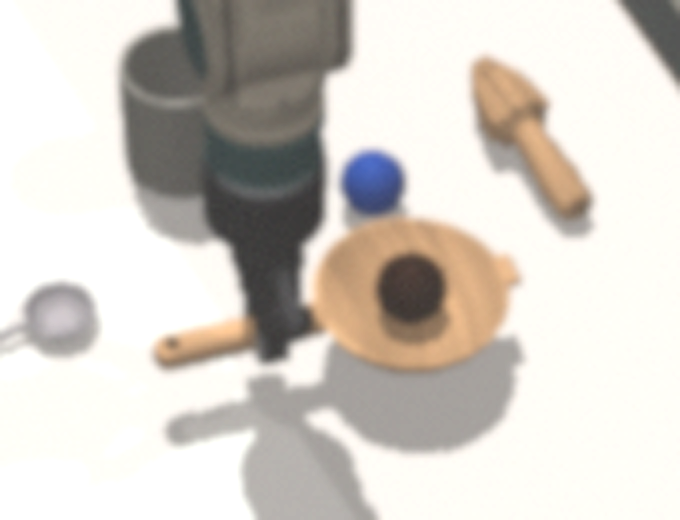

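The dish is off the counter with the ball in the middle at crop (411,288). The lip is at (517,271) and the handle hole at (172,342). I work out the tilt from these two points in the vertical plane of the dish's axis.

```bash
cat > tilt.py <<'E'
from h import *
def onplane(c,u,v,p0,d):
    # point on vertical plane through p0 with horizontal direction d -> (along, height)
    R=c["extrinsics"][:3,:3];o=-R.T@c["extrinsics"][:3,3];r=R.T@np.linalg.inv(c["K"])@np.array([u,v,1.])
    n=np.array([-d[1],d[0],0]);s=n@(np.array([*p0,0])-o)/(n@r);P=o+s*r
    return np.array([(P[:2]-p0)@d,P[2]])
E
python3 - <<'E'
from tilt import *
c=np.load("pics/s2.npz")
d=np.array([.998,-.0618]);p0=np.array([.5262,.0488])
px=lambda a,b:(200+a/4,140+b/4)
for q in[(517,271),(172,342),(411,288)]: print(q,onplane(c,*px(*q),p0,d))
s=np.load("pics/side0.npz")
print("expect level lip", (proj(c,[*(p0+d*.174),.0585])-[200,140])*4, "hole",(proj(c,[*(p0-d*.068),.060])-[200,140])*4)
E
```

```text
(517, 271) [0.17767835 0.04749063]
(172, 342) [-0.06166907  0.05854229]
(411, 288) [0.10165325 0.05599183]
expect level lip [513.21198224 261.42675844] hole [162.3885465  342.82000521]
```

The lip sits about 2.3° low, so I raise the dish further and take out 2° of pitch on the way.

```bash
python3 -m handwheel '[{"jaw":0,"dx":0,"dy":0,"dz":-0.001,"ax":0,"ay":-0.1,"az":0},{"jaw":0,"dx":0,"dy":0,"dz":-0.003,"ax":0,"ay":-0.3,"az":0},{"jaw":0,"dx":0,"dy":0,"dz":-0.006,"ax":0,"ay":-0.5,"az":0},{"jaw":0,"dx":0,"dy":0,"dz":-0.01,"ax":0,"ay":-0.7,"az":0},{"jaw":0,"dx":0,"dy":0,"dz":-0.015,"ax":0,"ay":-0.9,"az":0},{"jaw":0,"dx":0,"dy":0,"dz":-0.02,"ax":0,"ay":-1.1,"az":0},{"jaw":0,"dx":0,"dy":0,"dz":-0.025,"ax":0,"ay":-1.3,"az":0},{"jaw":0,"dx":0,"dy":0,"dz":-0.03,"ax":0,"ay":-1.5,"az":0},{"jaw":0,"dx":0,"dy":0,"dz":-0.035,"ax":0,"ay":-1.7,"az":0},{"jaw":0,"dx":0,"dy":0,"dz":-0.04,"ax":0,"ay":-1.9,"az":0}]'
python3 -m handwheel '[{"jaw":0,"dx":0,"dy":0,"dz":-0.005,"ax":0,"ay":-0.1,"az":0},{"jaw":0,"dx":0,"dy":0,"dz":-0.01,"ax":0,"ay":-0.1,"az":0},{"jaw":0,"dx":0,"dy":0,"dz":-0.015,"ax":0,"ay":-0.1,"az":0},{"jaw":0,"dx":0,"dy":0,"dz":-0.019,"ax":0,"ay":-0.1,"az":0},{"jaw":0,"dx":0,"dy":0,"dz":-0.022,"ax":0,"ay":-0.1,"az":0},{"jaw":0,"dx":0,"dy":0,"dz":-0.023,"ax":0,"ay":-0.1,"az":0},{"jaw":0,"dx":0,"dy":0,"dz":-0.023,"ax":0,"ay":-0.1,"az":0},{"jaw":0,"dx":0,"dy":0,"dz":-0.023,"ax":0,"ay":-0.1,"az":0}]'
cat > turn.py <<'E'
# world plan of the turn: per row smooth; prints rows in current tool axes for the next 10 steps
import sys,numpy as np
from scipy.spatial.transform import Rotation as R
from cell import telemetry
c0=np.array([.6258,.0427]);c1=np.array([.537,.122]);y0=-3.54;N=40
a0=np.array([.5262,.0488])
k0=int(sys.argv[1]);s=telemetry.state();q=R.from_quat(s["orientation"])
f=lambda k:(lambda t:10*t**3-15*t**4+6*t**5)(min(k/N,1))
def w(k):
    g=f(k);Z=R.from_euler("z",93.5*g,degrees=True);return c0+(c1-c0)*g+Z.apply([*(a0-c0),0])[:2],Z
p0,Z0=w(k0);print("plan now",p0,"meas",s["ee_pos"],np.round(s["orientation"],4))
for k in range(k0+1,k0+11):
    p,Z=w(k);d=q.inv().apply([*(p-p0),0]);r=(q.inv()*Z*Z0.inv()*q).as_rotvec(degrees=True)
    print(k,np.round(d,4),np.round(r,2))
E
python3 turn.py 0
python3 - <<'E'
from h import *
from cell import cams
for n in("side","top"):
    c=cams.camera(n); np.savez(f"pics/{n}3.npz",**c)
    b=(200,110) if n=="side" else (200,110)
    im=c["pixels"][b[1]:b[1]+150,b[0]:b[0]+180,::-1]; im=cv2.resize(im,None,fx=2.2,fy=2.2,interpolation=cv2.INTER_CUBIC)
    globals()[n]=im
cv2.imwrite("pics/st3.png",cv2.convertScaleAbs(np.hstack([side,top]),alpha=1.7))
E
```

```text
time_s: 5.75
ee_pos: [0.526, 0.0488, 0.091]
orientation: [0.03, 0.999, -0.001, 0.017]
ft_force: [-1.2, 0.4, -2.1]
width: 0.0197
grip_force: 107.8
time_s: 6.42
ee_pos: [0.525, 0.0489, 0.1132]
orientation: [0.03, 0.999, -0.001, 0.017]
ft_force: [0.4, -0.1, -1.4]
width: 0.02
grip_force: 107.8
plan now [0.5262 0.0488] meas [0.52501957 0.04887845 0.11316485] [ 3.040e-02  9.994e-01 -5.000e-04  1.730e-02]
1 [ 0. -0. -0.] [-0.    0.   -0.01]
2 [ 0.0001 -0.0001 -0.    ] [-0.    0.   -0.11]
3 [ 0.0003 -0.0003 -0.    ] [-0.01  0.   -0.35]
4 [ 0.0008 -0.0008 -0.    ] [-0.03  0.   -0.8 ]
5 [ 0.0015 -0.0014 -0.0001] [-0.05  0.   -1.5 ]
6 [ 0.0024 -0.0024 -0.0001] [-0.09  0.   -2.49]
7 [ 0.0036 -0.0036 -0.0001] [-0.13  0.   -3.79]
8 [ 0.005  -0.0051 -0.0002] [-0.19  0.   -5.41]
9 [ 0.0066 -0.007  -0.0002] [-0.26  0.   -7.37]
10 [ 0.0083 -0.0091 -0.0003] [-0.33  0.   -9.67]
```

View pics/st3.png

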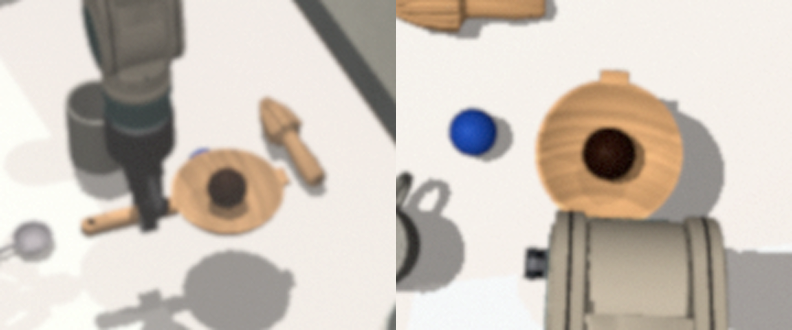

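The side and top pictures both show the dish in the air with the ball in the middle: side (227,187), top (609,153). I start the turn about the ball, drifting to the final spot, in four smooth calls.

```bash
python3 -m handwheel '[{"jaw":0,"dx":0.0002,"dy":-0.0002,"dz":0,"ax":0,"ay":0,"az":-0.2},{"jaw":0,"dx":0.0005,"dy":-0.0005,"dz":0,"ax":-0.02,"ay":0,"az":-0.5},{"jaw":0,"dx":0.001,"dy":-0.001,"dz":0,"ax":-0.03,"ay":0,"az":-1},{"jaw":0,"dx":0.0016,"dy":-0.0016,"dz":0,"ax":-0.06,"ay":0,"az":-1.7},{"jaw":0,"dx":0.0025,"dy":-0.0025,"dz":0,"ax":-0.09,"ay":0,"az":-2.6},{"jaw":0,"dx":0.0036,"dy":-0.0036,"dz":0,"ax":-0.13,"ay":0,"az":-3.8},{"jaw":0,"dx":0.005,"dy":-0.005,"dz":0,"ax":-0.19,"ay":0,"az":-5.4},{"jaw":0,"dx":0.0066,"dy":-0.007,"dz":0,"ax":-0.26,"ay":0,"az":-7.4},{"jaw":0,"dx":0.0083,"dy":-0.009,"dz":0,"ax":-0.33,"ay":0,"az":-9.7}]'; python3 turn.py 10
```

```text
time_s: 7.27
ee_pos: [0.5162, 0.0402, 0.113]
orientation: [-0.056, 0.998, 0.001, 0.017]
ft_force: [-0.1, -0.8, -2.9]
width: 0.02
grip_force: 107.8
plan now [0.51739997 0.0401769 ] meas [0.51617428 0.04020644 0.11303824] [-5.570e-02  9.983e-01  8.000e-04  1.740e-02]
11 [ 0.0021 -0.0021 -0.0001] [-0.09 -0.   -2.63]
12 [ 0.0043 -0.0044 -0.0001] [-0.19 -0.   -5.57]
13 [ 0.0064 -0.0069 -0.0002] [-0.31 -0.   -8.8 ]
14 [ 0.0082 -0.0096 -0.0003] [ -0.43  -0.   -12.3 ]
15 [ 0.0098 -0.0124 -0.0003] [ -0.56  -0.   -16.04]
16 [ 0.0111 -0.0152 -0.0004] [-7.000e-01 -1.000e-02 -1.999e+01]
17 [ 0.0119 -0.0179 -0.0004] [-8.40e-01 -1.00e-02 -2.41e+01]
18 [ 0.0123 -0.0205 -0.0004] [-9.900e-01 -1.000e-02 -2.835e+01]
19 [ 0.0122 -0.0229 -0.0004] [-1.140e+00 -1.000e-02 -3.268e+01]
20 [ 0.0115 -0.0251 -0.0004] [-1.290e+00 -1.000e-02 -3.705e+01]
```

```bash
python3 -m handwheel '[{"jaw":0,"dx":0.0021,"dy":-0.0021,"dz":0,"ax":-0.1,"ay":0,"az":-2.6},{"jaw":0,"dx":0.0043,"dy":-0.0044,"dz":0,"ax":-0.2,"ay":0,"az":-5.6},{"jaw":0,"dx":0.0064,"dy":-0.007,"dz":0,"ax":-0.3,"ay":0,"az":-8.8},{"jaw":0,"dx":0.0082,"dy":-0.0096,"dz":0,"ax":-0.43,"ay":0,"az":-12.3},{"jaw":0,"dx":0.0098,"dy":-0.0124,"dz":0,"ax":-0.56,"ay":0,"az":-16},{"jaw":0,"dx":0.011,"dy":-0.0152,"dz":0,"ax":-0.7,"ay":0,"az":-20},{"jaw":0,"dx":0.0119,"dy":-0.018,"dz":0,"ax":-0.84,"ay":0,"az":-24.1},{"jaw":0,"dx":0.0123,"dy":-0.0205,"dz":0,"ax":-1,"ay":0,"az":-28.4},{"jaw":0,"dx":0.0122,"dy":-0.023,"dz":0,"ax":-1.14,"ay":0,"az":-32.7},{"jaw":0,"dx":0.0115,"dy":-0.025,"dz":0,"ax":-1.3,"ay":0,"az":-37}]'; python3 turn.py 20
```

```text
time_s: 8.1
ee_pos: [0.5074, 0.0138, 0.1127]
orientation: [-0.371, 0.929, 0.006, 0.016]
ft_force: [-0.2, -0.1, -1.7]
width: 0.02
grip_force: 107.8
plan now [0.50871271 0.01398387] meas [0.50740593 0.01382791 0.11265249] [-0.3706  0.9286  0.0062  0.0161]
21 [ 0.0002 -0.0021 -0.    ] [-0.15 -0.   -4.37]
22 [-0.0002 -0.0041  0.    ] [-0.3 -0.  -8.7]
23 [-0.0011 -0.0059  0.    ] [-4.500e-01 -1.000e-02 -1.294e+01]
24 [-0.0025 -0.0076  0.0001] [-5.900e-01 -1.000e-02 -1.706e+01]
25 [-0.0043 -0.0091  0.0002] [-7.200e-01 -1.000e-02 -2.101e+01]
26 [-0.0064 -0.0104  0.0002] [-8.500e-01 -1.000e-02 -2.475e+01]
27 [-0.0087 -0.0114  0.0003] [-9.700e-01 -1.000e-02 -2.825e+01]
28 [-0.0112 -0.0122  0.0004] [-1.080e+00 -2.000e-02 -3.148e+01]
29 [-0.0136 -0.0128  0.0005] [-1.190e+00 -2.000e-02 -3.442e+01]
30 [-0.016  -0.0132  0.0006] [-1.280e+00 -2.000e-02 -3.705e+01]
```

```bash
python3 -m handwheel '[{"jaw":0,"dx":0.0002,"dy":-0.0021,"dz":0,"ax":-0.15,"ay":0,"az":-4.4},{"jaw":0,"dx":-0.0002,"dy":-0.0041,"dz":0,"ax":-0.3,"ay":0,"az":-8.7},{"jaw":0,"dx":-0.0011,"dy":-0.006,"dz":0,"ax":-0.45,"ay":0,"az":-12.9},{"jaw":0,"dx":-0.0025,"dy":-0.0076,"dz":0,"ax":-0.6,"ay":0,"az":-17},{"jaw":0,"dx":-0.0043,"dy":-0.009,"dz":0.0002,"ax":-0.72,"ay":0,"az":-21},{"jaw":0,"dx":-0.0064,"dy":-0.0104,"dz":0.0002,"ax":-0.85,"ay":0,"az":-24.8},{"jaw":0,"dx":-0.0087,"dy":-0.0114,"dz":0.0003,"ax":-0.97,"ay":0,"az":-28.3},{"jaw":0,"dx":-0.0112,"dy":-0.0122,"dz":0.0004,"ax":-1.1,"ay":0,"az":-31.5},{"jaw":0,"dx":-0.0136,"dy":-0.0128,"dz":0.0005,"ax":-1.2,"ay":0,"az":-34.4},{"jaw":0,"dx":-0.016,"dy":-0.0132,"dz":0.0006,"ax":-1.3,"ay":0,"az":-37}]'; python3 turn.py 30
```

```text
time_s: 8.93
ee_pos: [0.5287, 0.0153, 0.1127]
orientation: [-0.646, 0.763, 0.011, 0.013]
ft_force: [-0.3, 0.4, -2.0]
width: 0.0201
grip_force: 107.8
plan now [0.52940768 0.01542633] meas [0.52868791 0.01526915 0.11271076] [-0.6458  0.7633  0.0107  0.0133]
31 [-0.0016 -0.0015  0.0001] [-0.08 -0.   -2.3 ]
32 [-0.0032 -0.0028  0.0001] [-0.15 -0.   -4.26]
33 [-0.0045 -0.0039  0.0002] [-0.2  -0.   -5.89]
34 [-0.0056 -0.0047  0.0002] [-0.25 -0.01 -7.19]
35 [-0.0065 -0.0054  0.0002] [-0.28 -0.01 -8.17]
36 [-0.0072 -0.0058  0.0002] [-0.3  -0.01 -8.87]
37 [-0.0076 -0.0061  0.0003] [-0.32 -0.01 -9.32]
38 [-0.0078 -0.0063  0.0003] [-0.33 -0.01 -9.56]
39 [-0.0079 -0.0063  0.0003] [-0.33 -0.01 -9.66]
40 [-0.0079 -0.0064  0.0003] [-0.33 -0.01 -9.67]
```

```bash
python3 -m handwheel '[{"jaw":0,"dx":-0.0016,"dy":-0.0015,"dz":0,"ax":-0.08,"ay":0,"az":-2.3},{"jaw":0,"dx":-0.0032,"dy":-0.0028,"dz":0,"ax":-0.15,"ay":0,"az":-4.3},{"jaw":0,"dx":-0.0045,"dy":-0.0039,"dz":0.0002,"ax":-0.2,"ay":0,"az":-5.9},{"jaw":0,"dx":-0.0056,"dy":-0.0047,"dz":0.0002,"ax":-0.25,"ay":0,"az":-7.2},{"jaw":0,"dx":-0.0065,"dy":-0.0054,"dz":0.0002,"ax":-0.28,"ay":0,"az":-8.2},{"jaw":0,"dx":-0.0072,"dy":-0.0058,"dz":0.0002,"ax":-0.3,"ay":0,"az":-8.9},{"jaw":0,"dx":-0.0076,"dy":-0.006,"dz":0.0003,"ax":-0.32,"ay":0,"az":-9.3},{"jaw":0,"dx":-0.0078,"dy":-0.0062,"dz":0.0003,"ax":-0.33,"ay":0,"az":-9.6},{"jaw":0,"dx":-0.0079,"dy":-0.0063,"dz":0.0003,"ax":-0.33,"ay":0,"az":-9.7},{"jaw":0,"dx":-0.0079,"dy":-0.0063,"dz":0.0003,"ax":-0.33,"ay":0,"az":-9.7}]'
python3 - <<'E'
from h import *
from cell import cams
for n in("side","top"):
    c=cams.camera(n); np.savez(f"pics/{n}4.npz",**c)
    b=(200,110) if n=="side" else (160,130)
    im=c["pixels"][b[1]:b[1]+150,b[0]:b[0]+150,::-1]; im=cv2.resize(im,None,fx=2.6,fy=2.6,interpolation=cv2.INTER_CUBIC)
    globals()[n]=im
cv2.imwrite("pics/st4.png",cv2.convertScaleAbs(np.hstack([side,top]),alpha=1.7))
E
```

```text
time_s: 9.77
ee_pos: [0.5358, 0.0223, 0.1125]
orientation: [-0.707, 0.707, 0.012, 0.012]
ft_force: [-0.3, 0.2, -3.1]
width: 0.0198
grip_force: 107.8
```

View pics/st4.png

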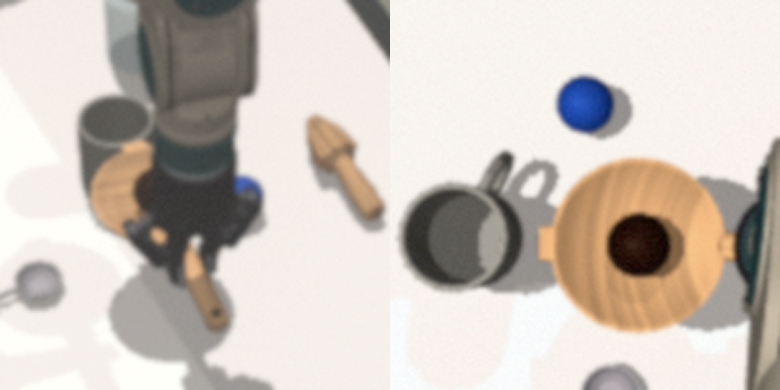

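The top picture shows the lip tip at (149,243) in its crop, the mug rim centred near (68,237), the ball at (249,245) and the dish centre at (248,244). The ball is centred and the lip points at the mug. Next I check the gap.

Run:
```python
from h import *
from tilt import onplane
t=np.load("pics/top4.npz");s=np.load("pics/side4.npz");P=lambda a,b:(160+a/2.6,130+b/2.6)
lip=ray(t,*P(149,243),.115);mug=ray(t,*P(67,237),.095);print("lip",lip,"mug",mug,"gap to rim",np.hypot(*(lip-mug)[:2])-.042,"dish c",ray(t,*P(248,244.5),.115),"ball",ray(t,*P(249,245),.117))
# handle hole & lip height via vertical plane x=.536 in the side view
d=np.array([0,1.]);p0=np.array([.536,.0223])
for q in[(218,322)]: print(onplane(s,200+q[0]/2.6,110+q[1]/2.6,p0,d))
```

```text
lip [0.5338257  0.19602816 0.115     ] mug [0.53719437 0.26102674 0.095     ] gap to rim 0.023085819194577688 dish c [0.5341562  0.12176765 0.115     ] ball [0.53379453 0.12094447 0.117     ]
[-0.07332932  0.11521097]
```

Gap to the rim is 23 mm, the axis offset is 3 mm and the lip is about 0.12 m high. The ball is within about 1 mm of the dish's centre, so the dish is level. I let it settle and hand in.

```bash
python3 -m handwheel '[{"jaw":0,"dx":0,"dy":0,"dz":0,"ax":0,"ay":0,"az":0},{"jaw":0,"dx":0,"dy":0,"dz":0,"ax":0,"ay":0,"az":0},{"jaw":0,"dx":0,"dy":0,"dz":0,"ax":0,"ay":0,"az":0},{"jaw":0,"dx":0,"dy":0,"dz":0,"ax":0,"ay":0,"az":0},{"jaw":0,"dx":0,"dy":0,"dz":0,"ax":0,"ay":0,"az":0},{"jaw":0,"dx":0,"dy":0,"dz":0,"ax":0,"ay":0,"az":0},{"jaw":0,"dx":0,"dy":0,"dz":0,"ax":0,"ay":0,"az":0},{"jaw":0,"dx":0,"dy":0,"dz":0,"ax":0,"ay":0,"az":0},{"jaw":0,"dx":0,"dy":0,"dz":0,"ax":0,"ay":0,"az":0},{"jaw":0,"dx":0,"dy":0,"dz":0,"ax":0,"ay":0,"az":0}]' && python3 -c "
from cell import workorder;print(workorder.sign_off())"
```

```text
time_s: 10.7
ee_pos: [0.5359, 0.0224, 0.1126]
orientation: [-0.707, 0.707, 0.012, 0.012]
ft_force: [-0.0, 0.1, -1.5]
width: 0.0199
grip_force: 107.8
the job is handed in; nothing more can be done
None
```

I handed the job in at about 10.7 s; sign-off returned no verdict, but my last pictures put the dish held level by its handle, the ball within about 1 mm of the middle, and the lip about 0.12 m high and 23 mm short of the mug's rim.

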